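# Close and lock the shutter of the lead vial safe

### The arm

A 7-joint arm with a two-finger parallel gripper is mounted at the origin on a cart in front of the work surface, level with it; the furniture and walls round the work are solid. World frame = base frame: x ahead of the robot, y to its left, z up, the work surface at z = 0. Lengths are in m, angles in rad, forces in N, time in s.
With the tool pointing down it reaches from about 0.425 to 0.875 m from the base axis. Payload 8.4 kg.
Tool frame: the origin (TCP) lies at the very end of the fingers, on their centre line; the grasp point (between the pads) lies 19 mm behind it; x points along the fingers, z is the direction in which the jaws open and shut, and the axes are right-handed (so a half turn about x gives the same grasp; the last joint's range is limited). The gripper opens to 87 mm and grips with 3 to 60 N. Pads are 19 mm wide; open, the fingers measure 117 mm over their backs; the gripper's body (75 mm by 190 mm) begins 51 mm behind the grasp point.
Start: joints at [1.009, 0.333, 0.04, 1.465, -0.013, 1.343, -0.059], TCP at [0.29, -0.582, 0.223] pointing down, gripper open.
Joint ranges: [-2.58, 2.58], [-0.38, 2.09], [-1.3, 1.39], [0.25, 2.4], [-1.5, 4.64], [0.08, 2.09], [-2.65, 2.65]. Speed limits (rad/s): [2.22, 2.22, 2.79, 2.79, 3.14, 3.14, 3.14].

### API

Orientations are given as [roll, pitch, yaw] about the fixed x, y, z axes, in that order (R = Rz(yaw) Ry(pitch) Rx(roll)).
In Python, from plant import env gives the robot as it stands. The module is installed in compiled form; this text tells all that it offers.
- The arm moves only by the tool jog_arm, never from a script. Its argument "commands" is a list of rows, each an object with "gripper": the opening, from 0 (shut) to 1 (fully open); "delta_pos": the shift along the tool's x, y, z in m, a list of three; "turn": the turn about the tool's x in degrees. A call has 1 to 12 rows; each row is the pose to reach, as a shift and turn from the pose measured when the call began, along the tool's axes at that moment; what a row does not reach only later rows make up. A row lasts 1/12 s, in which the tool goes at most 41.7 mm and 7.16 degrees, less where a joint would pass 70% of its speed; a pose out of reach is approached as far as the arm can. A call with a gripper value outside its range is refused whole. The fingers move at their own pace and stop on an object; "force" is the grip in N (left out, the last holds). Time passes only in rows, so rows that repeat a pose let the fingers close. It gives the time, the measured TCP pose, the force and the opening at its end, in the units of the state.
- env.sense(): the state, without advancing time (a new reading comes with each control period).
- env.snapshot(name): name is "scene" or "top"; returns a dict with "frame" (400x640x3 uint8, blue, green, red), "K" (3x3 intrinsics, pixels), "xyz" and "orientation" of the camera in the world. Camera axes: x right, y up, looking along -z (the intrinsics and any distortion apply to the point x, -y, -z); pixel columns grow to the right and rows downward; lengths in m; the calibration is good to about 2 mm. A picture is of the moment at which its call begins. There is no depth.
- env.hand_in(): hands the job in, once; it reports no verdict.
The state is a dict: "t": time; "q": joint angles; "joint_vel": joint speeds; "joint_torque": joint torques, N m; "tool_pos": TCP position; "tcp_rot": TCP orientation; "force": force on the tool from outside, world axes, zero at the start; "torque": the same for the moment, N m; "width": opening from 0.0 (shut) to 1.0 (fully open).
Only numpy, scipy, OpenCV 4.12 (cv2) and the standard library are available. Lean on these libraries where they do the work, as an engineer would, in place of code of your own. Each camera call takes 0.05 s, during which the arm holds its last target.

### The job

The vial safe has been left open: with shut fingertips, gently push its black knob along the slot until the lead shutter covers the vial's well, then push it round the corner and right to the end of the short leg, at the green dot, so that the shutter is locked shut. Push only, never pinch the knob between the fingers, and leave the vial and the blue dosimeter on the safe and the lead pot and syringe shield behind it where they stand.

Things in the scene. Friction and masses are not known exactly. Their poses are not given: they have to be found in the camera images.
- safe: Vial safe, a heavy cream-painted lead box that does not move, 150 (x) by 230 (y) by 82 mm high, carrying handles 14 mm out from its y ends. Origin at the centre of its underside, on the worktop; z up; unturned, x points away from the robot and y to its left. The cover's grey top (z 82 mm) is flat and clear along the slot. Port over the vial's well: 36 mm wide, at x 0, y -76 mm.
- slot_start (a point): on the cover's top, open end of the long leg, by the red dot: the knob's axis stands here with the shutter fully open. In the safe's frame x -28, y +34, z 82 mm. Axes as the safe's.
- slot_corner (a point): on the cover's top, corner of the L-shaped slot (12 mm wide), 62 mm from slot_start in the safe's -y direction: x -28, y -28, z 82 mm. The knob's axis comes here when the shutter is fully closed.
- slot_end (a point): on the cover's top, end of the short leg, by the green dot, 28 mm from slot_corner in the safe's +x direction: x 0, y -28, z 82 mm. The knob's axis stands here when locked.
- shutter (a joint): travel of the lead shutter, and of the knob, along the long leg (the safe's -y direction), m: 0 open, 0.062 at the corner, where the well is covered. Starts between 0 and 0.02, with cross_bolt at 0. It stays where it is left; pushing it takes about 2 N.
- cross_bolt (a joint): travel of the knob along the short leg (the safe's +x direction), m: 0 in the long leg, 0.028 at the end of the short leg, locked. The pin under the knob can leave the long leg only when the shutter is within 2 mm of the corner, and in the short leg it blocks the shutter. It stays where it is left; pushing it takes about 2 N.
- knob: The black square knob on the pin, 26 by 26 mm, 24 mm high, sides parallel to the safe's x and y; origin at its centre, 96 mm above the worktop; its top is 12 mm above and the cover plate 14 mm below the origin; axes as the safe's. A thin steel flange, 34 mm square and 2 mm thick, lies under it on the cover. It cannot lift or turn.
- knob_left: side face of the knob that looks to the safe's +y; origin at the middle of the face, 13 mm from the knob's centre. Push here to move the knob along the long leg.
- knob_right: side face of the knob that looks to the safe's -y; origin at the middle of the face.
- knob_near: side face of the knob that looks to the safe's -x; origin at the middle of the face, 13 mm from the knob's centre. Push here to move the knob along the short leg.
- knob_far: side face of the knob that looks to the safe's +x; origin at the middle of the face.
- blue_vial_mid (a point): loose glass vial with a blue cap, 22 mm across, 46 mm high, standing on the back left part of the safe's cover; point at its centre, half-way up. Leave alone.
- dosimeter_mid (a point): loose blue dosimeter badge, 52 by 36 by 9 mm, lying on the back right part of the safe's cover; point at its centre. Leave alone.
- dark_pig_mid (a point): loose dark grey lead pot with a knobbed lid, 46 mm across, 84 mm high, standing on the worktop behind the safe; point half-way up. Leave alone.
- shield_mid (a point): loose syringe shield, white cap on a dark post, 36 mm across, 78 mm high, standing on the worktop behind the safe; point half-way up. Leave alone.

How it is judged:
On the way:
1. the knob is pushed along the long leg to the corner, the shutter over the well (value of joint shutter above 0.058 m and value of joint cross_bolt below 0.008 m), for 0.02 s.
At the end, for the whole second after the job is handed in: The shutter is within 4 mm of its fully closed stop, the knob within 3 mm of the end of the short leg, and both at rest (value of joint shutter above 0.058 m and value of joint cross_bolt above 0.025 m and velocity of joint shutter between -0.005 and 0.005 m/s and velocity of joint cross_bolt between -0.005 and 0.005 m/s); the robot touches nothing.
It fails at once if the knob is pinched (two opposite sides pressed by the fingers at once, each with more than 2 N) ((contact force between the fingers and knob_left above 2 N and contact force between the fingers and knob_right above 2 N) or (contact force between the fingers and knob_near above 2 N and contact force between the fingers and knob_far above 2 N)).
It fails at once if the knob is forced (more than 40 N from the robot's arm or fingers) (contact force between any of the fingers, the arm and knob above 40 N).
It fails at once if a loose thing on or behind the safe (vial, dosimeter, grey pot, syringe shield) is moved more than 10 mm (distance of any of blue_vial_mid, dosimeter_mid, dark_pig_mid, shield_mid from where it was at the start of the episode above 0.01 m).
It also fails if it takes over 45 s, if anything falls off the work surface, if the arm or the gripper's body presses on something with over 40 N, if the wrist force passes 120 N, or if a joint passes its speed limit or range.

## Working session

There is one attempt and no reset: what is moved stays moved. The work goes in short steps, Python scripts to look and compute and a tool call to move; the robot and the scene stay as the last step left them, time stands still between calls to the robot, and variables do not carry over. Pictures are saved under pics/ and viewed, and the job is handed in when it is done.

Besides the shell and the picture viewer there is one more tool, called after "Request:" by a JSON object that holds its "api" and its "payload". jog_arm: Moves the arm, as the interface text tells. Its arguments: {"type":"object","properties":{"commands":{"type":"array"},"force":{"type":"number"}},"required":["commands"]}

```bash
mkdir -p pics; python3 - <<'E'
from plant import env
import cv2
for n in("scene","top"):
    s=env.snapshot(n);cv2.imwrite(f"pics/{n}0.png",s["frame"]);print(n,s["K"],s["xyz"],s["orientation"])
print(env.sense())
E
```

```text
scene [[461.06752778   0.         314.29736875]
 [  0.         461.06752778 202.61050668]
 [  0.           0.           1.        ]] [ 0.05073334 -0.29290582  0.640797  ] [ 0.84819563  0.02208458 -1.12564217]
top [[367.22374339   0.         318.98066607]
 [  0.         367.22374339 201.466744  ]
 [  0.           0.           1.        ]] [ 0.4676806  -0.01649371  0.93407275] [ 0.1459272   0.00448283 -1.55974017]
{'t': 0.1, 'q': array([ 1.00878914,  0.33384121,  0.03990808,  1.46617563, -0.01339148,
        1.34330802, -0.0585064 ]), 'joint_vel': array([-0.00072316, -0.00165928,  0.00027635, -0.00233568,  0.00079233,
        0.00090325,  0.00151397]), 'joint_torque': array([ 4.96738998e-03, -6.57810187e+01,  1.34068642e+00, -4.04702353e+01,
       -5.95278502e-02,  4.09412873e-02,  1.12160035e-04]), 'tool_pos': array([ 0.28996539, -0.58126464,  0.2217516 ]), 'tcp_rot': array([-3.06141961,  1.56933021,  2.11372372]), 'force': array([0.63805422, 0.10987922, 0.78531793]), 'torque': array([-0.01494519, -0.04809444, -0.00830625]), 'width': 1.004046579959677}
```

View pics/scene0.png

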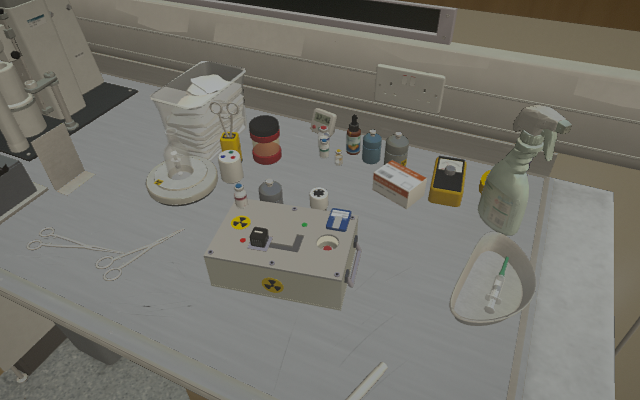

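View pics/top0.png

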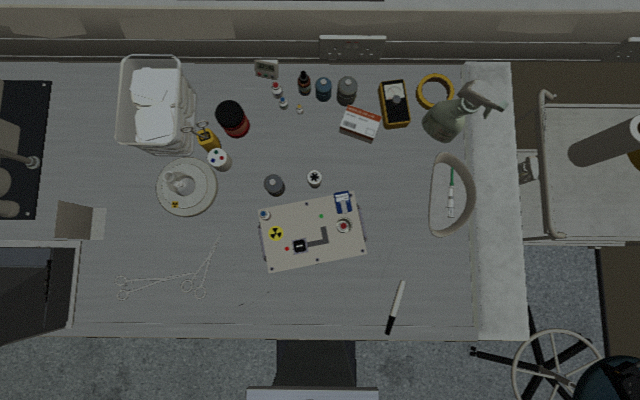

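The safe sits near (313,232) in the top view, with the knob at (299,245) near the red dot. I'll enlarge both views.

```bash
python3 - <<'E'
import cv2
a=cv2.imread("pics/top0.png")[160:285,240:385]
cv2.imwrite("pics/topc.png",cv2.resize(a,None,fx=5.5,fy=4.8 if 0 else 4.8,interpolation=cv2.INTER_CUBIC) if 0 else cv2.resize(a,None,fx=4.8,fy=4.8,interpolation=cv2.INTER_CUBIC))
a=cv2.imread("pics/scene0.png")[175:305,200:370]
cv2.imwrite("pics/scenec.png",cv2.resize(a,None,fx=4.5,fy=4.5,interpolation=cv2.INTER_CUBIC))
E
```

```text
(no output)
```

View pics/topc.png

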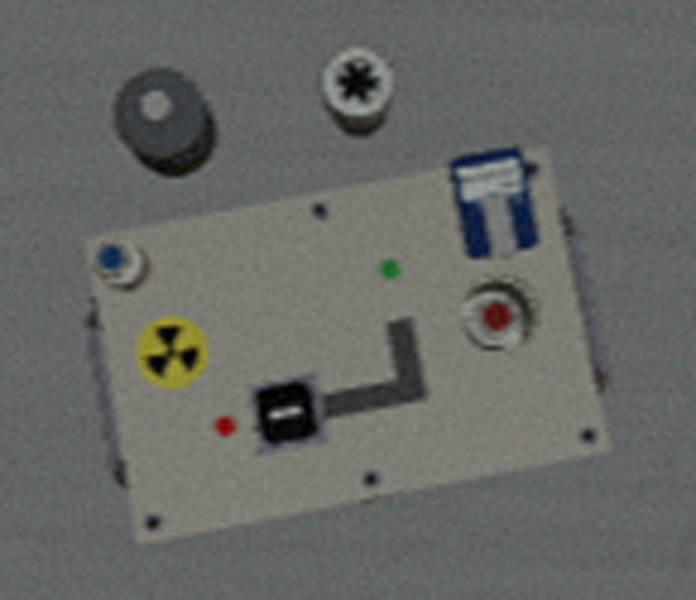

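View pics/scenec.png

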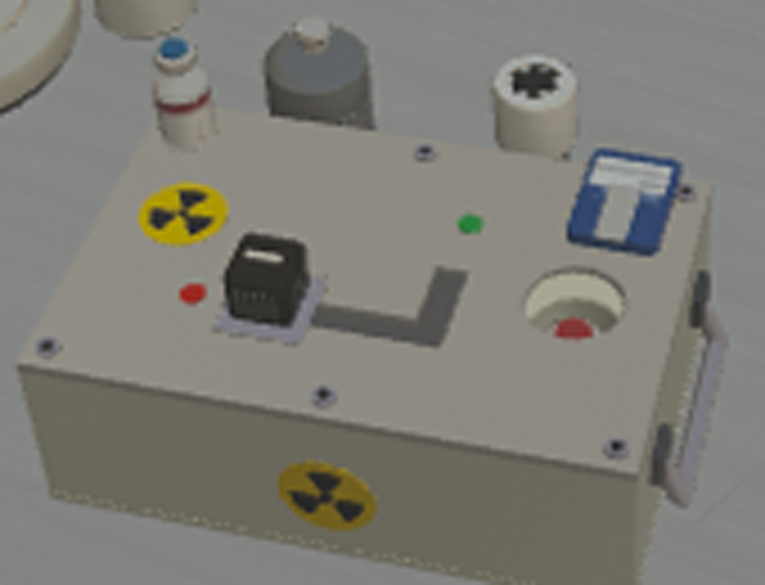

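Top crop (4.8×): cover corners are at NL(140,543), NR(607,450), FL(90,240), FR(547,148), the port at (497,316) and the knob top at (285,412). Scene crop (4.5×): NL(20,366), NR(638,470), FR(712,185), knob top (266,254).

```bash
cat > h.py <<'E'
import numpy as np
from scipy.spatial.transform import Rotation as R
from scipy.optimize import least_squares
K={'t':np.array([[367.22374339,0,318.98066607],[0,367.22374339,201.466744],[0,0,1]]),'s':np.array([[461.06752778,0,314.29736875],[0,461.06752778,202.61050668],[0,0,1]])}
P={'t':([0.4676806,-0.01649371,0.93407275],[0.1459272,0.00448283,-1.55974017]),'s':([0.05073334,-0.29290582,0.640797],[0.84819563,0.02208458,-1.12564217])}
def proj(c,X):
    p=R.from_euler('xyz',P[c][1]).inv().apply(np.atleast_2d(X)-P[c][0])
    q=np.c_[p[:,0],-p[:,1],-p[:,2]]@K[c].T
    return q[:,:2]/q[:,2:]
def world(p,L):
    x,y,a=p; return R.from_euler('z',a).apply(L)+[x,y,0]
E
cat > fit.py <<'E'
from h import *
N=[[-.075,.115,.082],[-.075,-.115,.082],[.075,.115,.082],[.075,-.115,.082]]
L={'t':np.array(N+[[0,-.076,.082]]),'s':np.array([N[0],N[1],N[3],[0,-.076,.082]])}
U={'t':(np.array([[140,543],[607,450],[90,240],[547,148],[497,316]])+.5)/4.8-.5+[240,160],
 's':(np.array([[20,366],[638,470],[712,185],[576,304]])+.5)/4.5-.5+[200,175]}
kt=(np.array([285,412])+.5)/4.8-.5+[240,160]; ks=(np.array([266,254])+.5)/4.5-.5+[200,175]
for cs in('t','s','ts'):
    f=lambda p:np.concatenate([(proj(c,world(p,L[c]))-U[c]).ravel() for c in cs])
    r=least_squares(f,[.5,0,.0]);p=r.x
    g=lambda s:np.concatenate([(proj(c,world(p,[[-.028,.034-s[0],.108]]))-k).ravel() for c,k in(('t',kt),('s',ks)) if c in cs])
    s=least_squares(g,[.01]);print(cs,p.round(4),np.abs(r.fun).max().round(2),s.x,s.fun.round(2))
    for n,l in dict(knob=[-.028,.034-s.x[0],.096],corner=[-.028,-.028,.096],end=[0,-.028,.096],vial=[.05,.09,.1]).items(): print(n,world(p,[l]).round(4))
E
python3 fit.py
```

```text
t [0.523 0.005 0.203] 1.03 [0.00061829] [0.03 0.17]
knob [[0.4889 0.0321 0.096 ]]
corner [[ 0.5012 -0.0281  0.096 ]]
end [[ 0.5287 -0.0224  0.096 ]]
vial [[0.5539 0.1033 0.1   ]]
s [0.5222 0.003  0.2065] 0.99 [0.00074152] [-0.18  1.12]
knob [[0.488  0.0298 0.096 ]]
corner [[ 0.5006 -0.0302  0.096 ]]
end [[ 0.528  -0.0244  0.096 ]]
vial [[0.5527 0.1013 0.1   ]]
ts [0.5228 0.0039 0.2047] 1.42 [0.00068589] [ 0.6   0.31 -0.52  0.71]
knob [[0.4886 0.0308 0.096 ]]
corner [[ 0.5011 -0.0292  0.096 ]]
end [[ 0.5285 -0.0235  0.096 ]]
vial [[0.5534 0.1022 0.1   ]]
```

```bash
cat > st.py <<'E'
from plant import env
from h import *
import sys
s=env.sense();p=np.array([.5228,.0039,.2047])
T=R.from_euler('xyz',s['tcp_rot']).as_matrix()
print('t',s['t'],'pos',s['tool_pos'].round(4),'w',s['width'].__round__(3),'F',s['force'].round(1),'q',s['q'].round(2))
S=R.from_euler('z',p[2]).as_matrix()
print('tool axes cols\n',T.round(3))
d=T[:,2];print('tool z heading deg',np.degrees(np.arctan2(d[1],d[0])),'safe',np.degrees(p[2]))
print('TCP in safe',(S.T@(s['tool_pos']-[p[0],p[1],0])).round(4))
for a in sys.argv[1:]:
    l=np.array(eval(a));w=S@l+[p[0],p[1],0];print(a,'world',w.round(4),'tool delta',(T.T@(w-s['tool_pos'])).round(4))
E
python3 st.py "[-.028,.07,.2]" "[-.028,.09,.16]"
```

```text
t 0.1 pos [ 0.29   -0.5813  0.2218] w 1.004 F [0.6 0.1 0.8] q [ 1.01  0.33  0.04  1.47 -0.01  1.34 -0.06]
tool axes cols
 [[-0.001  0.895  0.446]
 [ 0.001  0.446 -0.895]
 [-1.    -0.    -0.001]]
tool z heading deg -63.48613395523565 safe 11.728446066327951
TCP in safe [-0.3469 -0.5256  0.2218]
[-.028,.07,.2] world [0.4812 0.0667 0.2   ] tool delta [ 0.0224  0.4604 -0.4945]
[-.028,.09,.16] world [0.4771 0.0863 0.16  ] tool delta [ 0.0624  0.4655 -0.5138]
```

Request:
{"api": "jog_arm", "payload": {"commands": [{"gripper": 0, "delta_pos": [0, 0.02, -0.02], "turn": 3}, {"gripper": 0, "delta_pos": [0, 0.045, -0.045], "turn": 8}, {"gripper": 0, "delta_pos": [0, 0.07, -0.07], "turn": 12}, {"gripper": 0, "delta_pos": [0, 0.095, -0.095], "turn": 14.8}, {"gripper": 0, "delta_pos": [0, 0.12, -0.12], "turn": 14.8}, {"gripper": 0, "delta_pos": [0, 0.145, -0.145], "turn": 14.8}, {"gripper": 0, "delta_pos": [0, 0.17, -0.17], "turn": 14.8}, {"gripper": 0, "delta_pos": [0, 0.195, -0.195], "turn": 14.8}, {"gripper": 0, "delta_pos": [0, 0.22, -0.22], "turn": 14.8}, {"gripper": 0, "delta_pos": [0, 0.245, -0.245], "turn": 14.8}, {"gripper": 0, "delta_pos": [0, 0.26, -0.27], "turn": 14.8}, {"gripper": 0, "delta_pos": [0, 0.26, -0.27], "turn": 14.8}], "force": 20}}

```text
t: 1.1
tool_pos: [0.4033, -0.2176, 0.2221]
tcp_rot: [-3.072, 1.568, 1.852]
force: [0.8, 0.5, -0.1]
width: 0.171
```

```bash
python3 st.py "[-.028,.08,.18]"
```

```text
t 1.1 pos [ 0.4033 -0.2176  0.2221] w 0.171 F [ 0.8  0.5 -0.1] q [ 0.63 -0.05 -0.22  1.9  -0.01  1.29 -0.95]
tool axes cols
 [[-0.001  0.978  0.21 ]
 [ 0.003  0.21  -0.978]
 [-1.    -0.    -0.003]]
tool z heading deg -77.8589808328566 safe 11.728446066327951
TCP in safe [-0.162  -0.1926  0.2221]
[-.028,.08,.18] world [0.4791 0.0765 0.18  ] tool delta [ 0.0428  0.136  -0.2715]
```

Request:
{"api": "jog_arm", "payload": {"commands": [{"gripper": 0, "delta_pos": [0, 0.012, -0.025], "turn": 0.4}, {"gripper": 0, "delta_pos": [0, 0.025, -0.05], "turn": 0.4}, {"gripper": 0, "delta_pos": [0, 0.04, -0.08], "turn": 0.4}, {"gripper": 0, "delta_pos": [0, 0.055, -0.11], "turn": 0.4}, {"gripper": 0, "delta_pos": [0, 0.07, -0.14], "turn": 0.4}, {"gripper": 0, "delta_pos": [0, 0.085, -0.17], "turn": 0.4}, {"gripper": 0, "delta_pos": [0.01, 0.1, -0.2], "turn": 0.4}, {"gripper": 0, "delta_pos": [0.02, 0.115, -0.23], "turn": 0.4}, {"gripper": 0, "delta_pos": [0.03, 0.13, -0.26], "turn": 0.4}, {"gripper": 0, "delta_pos": [0.04, 0.136, -0.272], "turn": 0.4}, {"gripper": 0, "delta_pos": [0.043, 0.136, -0.272], "turn": 0.4}, {"gripper": 0, "delta_pos": [0.043, 0.136, -0.272], "turn": 0.4}]}}

```text
t: 2.1
tool_pos: [0.4783, 0.077, 0.1787]
tcp_rot: [-2.433, 1.567, 2.486]
force: [-0.0, -0.6, -0.3]
width: 0.004
```

```bash
python3 st.py "[-.028,.08,.094]"; python3 - <<'E'
from plant import env
import cv2
a=env.snapshot("scene")["frame"][130:305,180:400];cv2.imwrite("pics/s1.png",cv2.resize(a,None,fx=3.4,fy=3.4,interpolation=cv2.INTER_CUBIC))
E
```

```text
t 2.1 pos [0.4783 0.077  0.1787] w 0.004 F [-0.  -0.6 -0.3] q [ 0.31  0.06 -0.57  1.89  0.03  1.2  -1.64]
tool axes cols
 [[-0.003  0.979  0.205]
 [ 0.002  0.205 -0.979]
 [-1.    -0.003 -0.003]]
tool z heading deg -78.16642983423918 safe 11.728446066327951
TCP in safe [-0.0287  0.0806  0.1787]
[-.028,.08,.094] world [0.4791 0.0765 0.094 ] tool delta [0.0847 0.0009 0.0009]
```

View pics/s1.png

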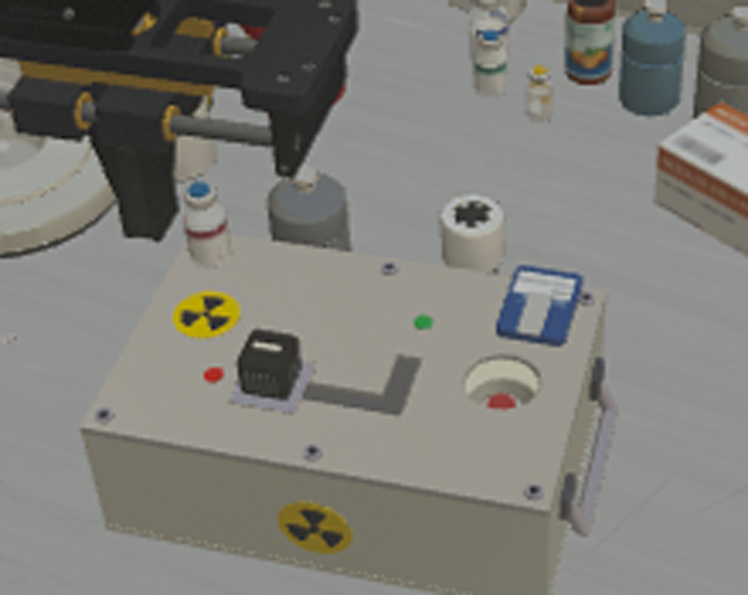

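Tip shows at crop (145,235), with the fingers shut and above the cover's left side. I'll check that against the projection before descending.

```bash
python3 - <<'E'
from h import *
print((proj('s',[.4783,.077,.1787])-[180,130])*3.4)
E
```

```text
[[151.44714967 221.63820395]]
```

Request:
{"api": "jog_arm", "payload": {"commands": [{"gripper": 0, "delta_pos": [0.015, 0.001, 0], "turn": 0}, {"gripper": 0, "delta_pos": [0.03, 0.001, 0], "turn": 0}, {"gripper": 0, "delta_pos": [0.045, 0.001, 0], "turn": 0}, {"gripper": 0, "delta_pos": [0.06, 0.001, 0], "turn": 0}, {"gripper": 0, "delta_pos": [0.072, 0.001, 0], "turn": 0}, {"gripper": 0, "delta_pos": [0.079, 0.001, 0], "turn": 0}, {"gripper": 0, "delta_pos": [0.083, 0.001, 0], "turn": 0}, {"gripper": 0, "delta_pos": [0.083, 0.001, 0], "turn": 0}]}}

```text
t: 2.82
tool_pos: [0.4793, 0.0759, 0.096]
tcp_rot: [-2.385, 1.567, 2.531]
force: [-0.1, -0.1, -0.8]
width: 0.006
```

```bash
python3 st.py "[-.028,.0612,.094]" "[-.028,-.0005,.094]"; python3 - <<'E'
from plant import env
import cv2
a=env.snapshot("scene")["frame"][130:305,180:400];cv2.imwrite("pics/s2.png",cv2.resize(a,None,fx=3.4,fy=3.4,interpolation=cv2.INTER_CUBIC))
E
```

```text
t 2.8167 pos [0.4793 0.0759 0.096 ] w 0.006 F [-0.1 -0.1 -0.8] q [ 0.29  0.16 -0.57  1.98  0.09  1.03 -1.69]
tool axes cols
 [[-0.003  0.979  0.203]
 [ 0.002  0.203 -0.979]
 [-1.    -0.002 -0.003]]
tool z heading deg -78.31497249894248 safe 11.728446066327951
TCP in safe [-0.028   0.0793  0.096 ]
[-.028,.0612,.094] world [0.4829 0.0581 0.094 ] tool delta [ 0.002  -0.      0.0181]
[-.028,-.0005,.094] world [ 0.4955 -0.0023  0.094 ] tool delta [0.0018 0.     0.0798]
```

View pics/s2.png

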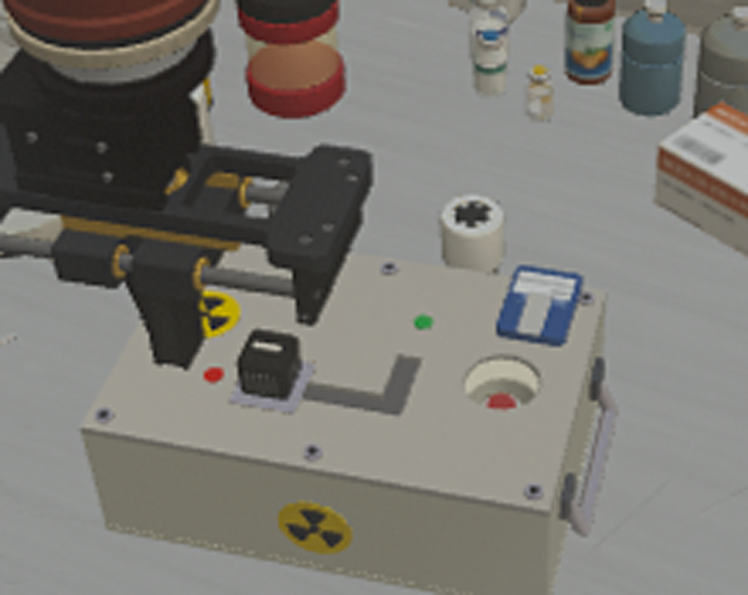

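Fingertips are just left of the knob (tip about (175,360), knob left face about x=240), level with it and clear of the vial. I'll start a slow push.

Request:
{"api": "jog_arm", "payload": {"commands": [{"gripper": 0, "delta_pos": [0.001, 0, 0.006], "turn": 0}, {"gripper": 0, "delta_pos": [0.002, 0, 0.012], "turn": 0}, {"gripper": 0, "delta_pos": [0.002, 0, 0.016], "turn": 0}, {"gripper": 0, "delta_pos": [0.002, 0, 0.019], "turn": 0}, {"gripper": 0, "delta_pos": [0.002, 0, 0.022], "turn": 0}, {"gripper": 0, "delta_pos": [0.002, 0, 0.025], "turn": 0}, {"gripper": 0, "delta_pos": [0.002, 0, 0.028], "turn": 0}, {"gripper": 0, "delta_pos": [0.002, 0, 0.031], "turn": 0}]}}

```text
t: 3.53
tool_pos: [0.486, 0.046, 0.0947]
tcp_rot: [-2.68, 1.567, 2.237]
force: [-1.4, 3.3, 0.8]
width: 0.006
```

```bash
python3 st.py "[-.028,-.0005,.094]"; python3 - <<'E'
from plant import env
import cv2
a=env.snapshot("scene")["frame"][130:305,180:400];cv2.imwrite("pics/s3.png",cv2.resize(a,None,fx=3.4,fy=3.4,interpolation=cv2.INTER_CUBIC))
E
```

```text
t 3.5333 pos [0.486  0.046  0.0947] w 0.006 F [-1.4  3.3  0.8] q [ 0.33  0.16 -0.55  1.98  0.09  1.03 -1.63]
tool axes cols
 [[-0.002  0.979  0.203]
 [ 0.003  0.203 -0.979]
 [-1.    -0.001 -0.003]]
tool z heading deg -78.26978938485821 safe 11.728446066327951
TCP in safe [-0.0275  0.0488  0.0947]
[-.028,-.0005,.094] world [ 0.4955 -0.0023  0.094 ] tool delta [ 0.0005 -0.0005  0.0493]
```

View pics/s3.png

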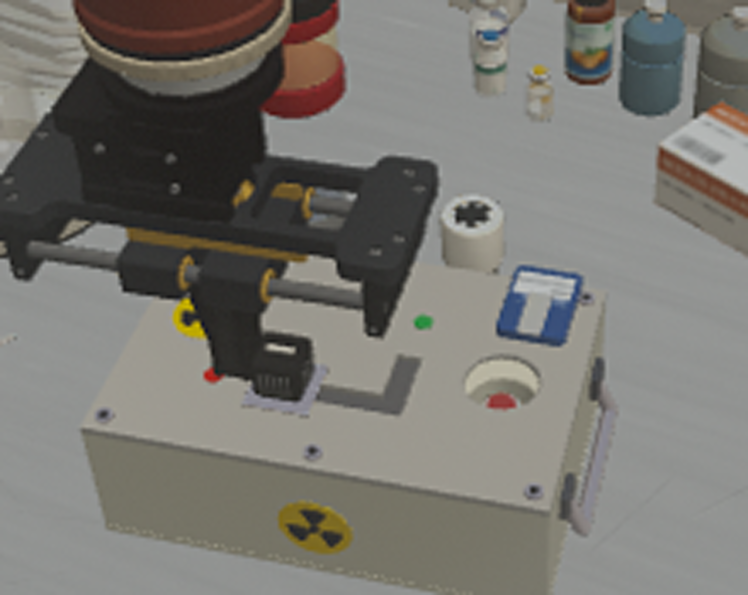

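The knob is moving with the finger (now about (282,365)), at roughly 3.5 N. Continuing.

Request:
{"api": "jog_arm", "payload": {"commands": [{"gripper": 0, "delta_pos": [0, 0, 0.004], "turn": 0}, {"gripper": 0, "delta_pos": [0, 0, 0.008], "turn": 0}, {"gripper": 0, "delta_pos": [0, 0, 0.012], "turn": 0}, {"gripper": 0, "delta_pos": [0, 0, 0.016], "turn": 0}, {"gripper": 0, "delta_pos": [0, 0, 0.02], "turn": 0}, {"gripper": 0, "delta_pos": [0, 0, 0.024], "turn": 0}, {"gripper": 0, "delta_pos": [0, 0, 0.028], "turn": 0}, {"gripper": 0, "delta_pos": [0, 0, 0.032], "turn": 0}, {"gripper": 0, "delta_pos": [0, 0, 0.036], "turn": 0}, {"gripper": 0, "delta_pos": [0, 0, 0.039], "turn": 0}, {"gripper": 0, "delta_pos": [0, 0, 0.042], "turn": 0}]}}

```text
t: 4.5
tool_pos: [0.4947, 0.0037, 0.0945]
tcp_rot: [-2.628, 1.568, 2.288]
force: [-0.7, 1.7, 2.2]
width: 0.007
```

```bash
python3 st.py "[-.028,-.0005,.094]"
```

```text
t 4.5 pos [0.4947 0.0037 0.0945] w 0.007 F [-0.7  1.7  2.2] q [ 0.38  0.17 -0.51  1.96  0.09  1.03 -1.54]
tool axes cols
 [[-0.002  0.979  0.202]
 [ 0.002  0.202 -0.979]
 [-1.    -0.001 -0.003]]
tool z heading deg -78.31890047391865 safe 11.728446066327951
TCP in safe [-0.0275  0.0056  0.0945]
[-.028,-.0005,.094] world [ 0.4955 -0.0023  0.094 ] tool delta [ 0.0005 -0.0005  0.0061]
```

Now 2 mm steps until the force rises at the stop.

Request:
{"api": "jog_arm", "payload": {"commands": [{"gripper": 0, "delta_pos": [0, 0, 0.002], "turn": 0}, {"gripper": 0, "delta_pos": [0, 0, 0.004], "turn": 0}, {"gripper": 0, "delta_pos": [0, 0, 0.005], "turn": 0}, {"gripper": 0, "delta_pos": [0, 0, 0.005], "turn": 0}]}}

```text
t: 4.83
tool_pos: [0.4958, -0.0015, 0.0945]
tcp_rot: [-2.588, 1.568, 2.328]
force: [0.0, 0.3, -0.0]
width: 0.006
```

Request:
{"api": "jog_arm", "payload": {"commands": [{"gripper": 0, "delta_pos": [0, 0, 0.001], "turn": 0}, {"gripper": 0, "delta_pos": [0, 0, 0.0015], "turn": 0}]}}

```text
t: 5.0
tool_pos: [0.4961, -0.003, 0.0944]
tcp_rot: [-2.584, 1.568, 2.332]
force: [-0.6, 1.8, 1.6]
width: 0.002
```

```bash
python3 st.py "[-.028,-.0005,.094]"; cat > sn.py <<'E'
from plant import env
import cv2,sys
n=sys.argv[1]
for c,(r0,r1,c0,c1),f in(("scene",(130,305,180,400),3.4),("top",(160,285,240,385),4.8)):
    a=env.snapshot(c)["frame"][r0:r1,c0:c1];cv2.imwrite(f"pics/{c}{n}.png",cv2.resize(a,None,fx=f,fy=f,interpolation=cv2.INTER_CUBIC))
E
python3 sn.py 4
```

```text
t 5.0 pos [ 0.4961 -0.003   0.0944] w 0.002 F [-0.6  1.8  1.6] q [ 0.39  0.17 -0.51  1.96  0.1   1.03 -1.53]
tool axes cols
 [[-0.002  0.979  0.202]
 [ 0.002  0.202 -0.979]
 [-1.    -0.001 -0.002]]
tool z heading deg -78.33067456169607 safe 11.728446066327951
TCP in safe [-0.0275 -0.0014  0.0944]
[-.028,-.0005,.094] world [ 0.4955 -0.0023  0.094 ] tool delta [ 0.0004 -0.0005 -0.0009]
```

View pics/scene4.png

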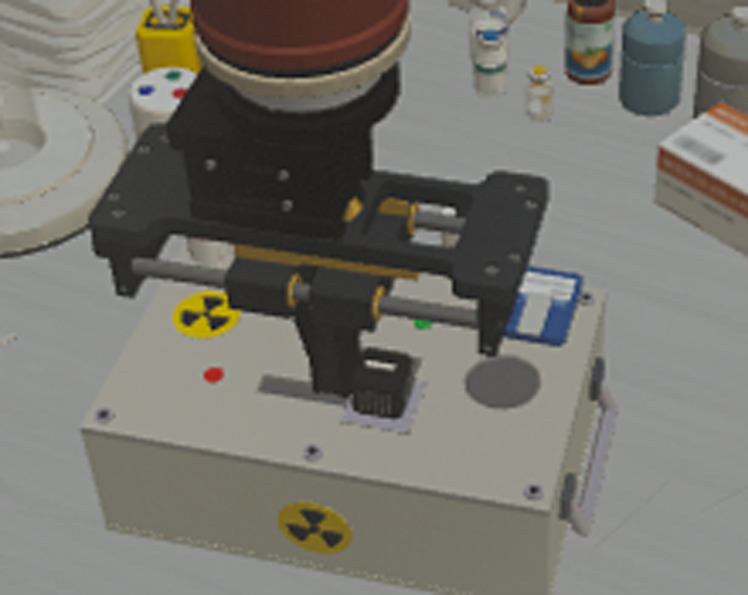

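The shutter now covers the port (503,382). There is no stop force yet, so I'll keep inching.

Request:
{"api": "jog_arm", "payload": {"commands": [{"gripper": 0, "delta_pos": [0, 0, 0.001], "turn": 0}, {"gripper": 0, "delta_pos": [0, 0, 0.0015], "turn": 0}, {"gripper": 0, "delta_pos": [0, 0, 0.0015], "turn": 0}]}}

```text
t: 5.35
tool_pos: [0.4964, -0.0047, 0.0944]
tcp_rot: [-2.555, 1.568, 2.361]
force: [0.2, 0.6, 1.3]
width: 0.006
```

Request:
{"api": "jog_arm", "payload": {"commands": [{"gripper": 0, "delta_pos": [0, 0, 0.001], "turn": 0}, {"gripper": 0, "delta_pos": [0, 0, 0.0015], "turn": 0}, {"gripper": 0, "delta_pos": [0, 0, 0.0015], "turn": 0}]}}

```text
t: 5.6
tool_pos: [0.4968, -0.0063, 0.0944]
tcp_rot: [-2.542, 1.568, 2.374]
force: [-0.4, 1.7, 1.8]
width: 0.002
```

Request:
{"api": "jog_arm", "payload": {"commands": [{"gripper": 0, "delta_pos": [0, 0, 0.001], "turn": 0}, {"gripper": 0, "delta_pos": [0, 0, 0.002], "turn": 0}, {"gripper": 0, "delta_pos": [0, 0, 0.002], "turn": 0}]}}

```text
t: 5.85
tool_pos: [0.497, -0.0075, 0.0944]
tcp_rot: [-2.668, 1.567, 2.248]
force: [-1.5, 4.0, 1.5]
width: 0.004
```

```bash
python3 st.py; python3 sn.py 5
```

```text
t 5.85 pos [ 0.497  -0.0075  0.0944] w 0.004 F [-1.5  4.   1.5] q [ 0.39  0.17 -0.5   1.96  0.09  1.03 -1.52]
tool axes cols
 [[-0.002  0.979  0.203]
 [ 0.003  0.203 -0.979]
 [-1.    -0.002 -0.003]]
tool z heading deg -78.3157699245063 safe 11.728446066327951
TCP in safe [-0.0275 -0.0059  0.0944]
```

View pics/scene5.png

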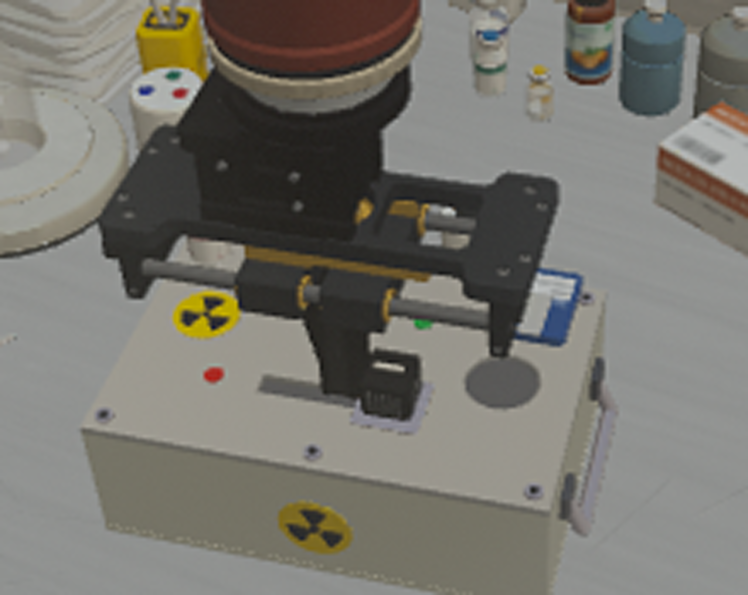

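View pics/top5.png

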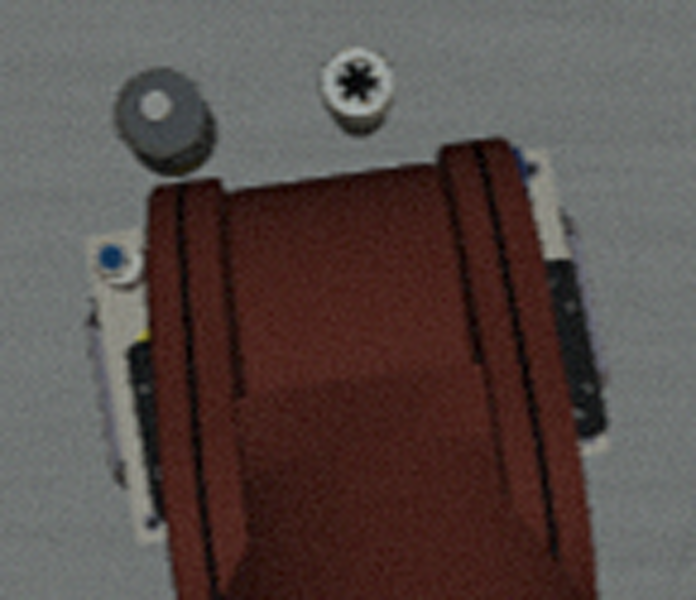

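```bash
python3 - <<'E'
from h import *
p=[.5228,.0039,.2047]
for s in(0,.055,.058,.060,.062):
  for z in (.108,): print(s,((proj('s',world(p,[[-.028,.034-s,z],[-.028-.013,.034-s-.013,.084],[-.045,.034-s-.017,.084]]))-[180,130])*3.4).round(0).tolist())
E
python3 -c "
import cv2
a=cv2.imread('pics/scene5.png')[320:460,230:480];cv2.imwrite('pics/z5.png',cv2.resize(a,None,fx=3,fy=3))
a=cv2.imread('pics/s2.png')[300:440,150:400];cv2.imwrite('pics/z2.png',cv2.resize(a,None,fx=3,fy=3))"
```

```text
0 [[265.0, 346.0], [286.0, 404.0], [292.0, 411.0]]
0.055 [[374.0, 364.0], [396.0, 422.0], [402.0, 430.0]]
0.058 [[380.0, 365.0], [402.0, 423.0], [408.0, 431.0]]
0.06 [[384.0, 365.0], [406.0, 424.0], [412.0, 431.0]]
0.062 [[388.0, 366.0], [410.0, 424.0], [416.0, 432.0]]
```

View pics/z5.png

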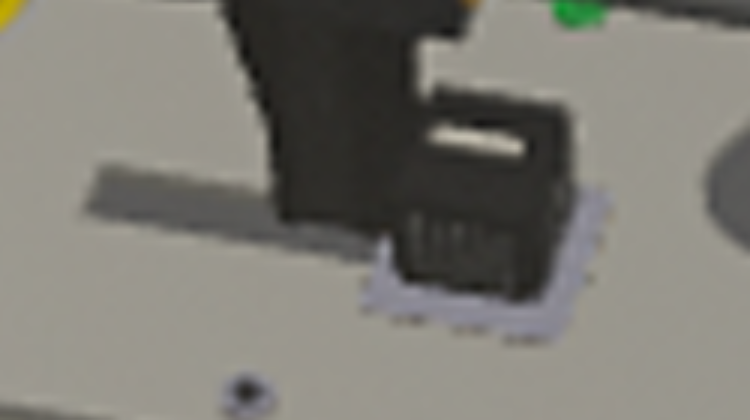

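View pics/z2.png

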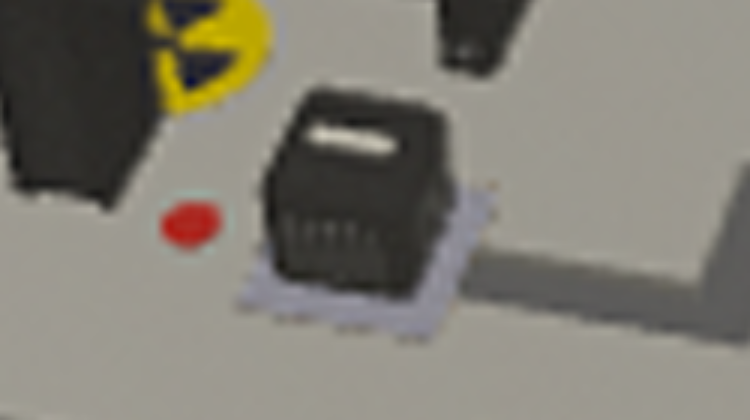

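The knob's flange has moved about 60 mm (crop corner from x=296 to 416), which is at or near the corner. I'll push a little more to find the stop.

Request:
{"api": "jog_arm", "payload": {"commands": [{"gripper": 0, "delta_pos": [0, 0, 0.001], "turn": 0}, {"gripper": 0, "delta_pos": [0, 0, 0.002], "turn": 0}, {"gripper": 0, "delta_pos": [0, 0, 0.003], "turn": 0}]}}

```text
t: 6.2
tool_pos: [0.4971, -0.0078, 0.0945]
tcp_rot: [-2.82, 1.564, 2.098]
force: [-4.7, 14.7, 4.8]
width: 0.004
```

Stop found: 15 N with no further travel. Backing off, then going around to the near face.

Request:
{"api": "jog_arm", "payload": {"commands": [{"gripper": 0, "delta_pos": [0, 0, -0.008], "turn": 0}, {"gripper": 0, "delta_pos": [0, 0, -0.018], "turn": 0}, {"gripper": 0, "delta_pos": [0, -0.005, -0.022], "turn": 0}, {"gripper": 0, "delta_pos": [0, -0.018, -0.022], "turn": 0}, {"gripper": 0, "delta_pos": [0, -0.032, -0.022], "turn": 0}, {"gripper": 0, "delta_pos": [0, -0.042, -0.018], "turn": 0}, {"gripper": 0, "delta_pos": [0, -0.044, -0.006], "turn": 0}, {"gripper": 0, "delta_pos": [0, -0.044, 0.006], "turn": 0}, {"gripper": 0, "delta_pos": [0, -0.044, 0.016], "turn": 0}, {"gripper": 0, "delta_pos": [0, -0.044, 0.021], "turn": 0}, {"gripper": 0, "delta_pos": [0, -0.044, 0.021], "turn": 0}]}}

```text
t: 7.12
tool_pos: [0.4587, -0.0388, 0.0944]
tcp_rot: [-2.823, 1.564, 2.092]
force: [-0.7, -0.6, -0.8]
width: 0.006
```

```bash
python3 st.py "[-.051,-.028,.094]"  "[-.022,-.028,.094]"; python3 sn.py 6
```

```text
t 7.1167 pos [ 0.4587 -0.0388  0.0944] w 0.006 F [-0.7 -0.6 -0.8] q [ 0.45  0.1  -0.48  2.04  0.05  1.02 -1.41]
tool axes cols
 [[-0.003  0.979  0.202]
 [ 0.006  0.202 -0.979]
 [-1.    -0.002 -0.006]]
tool z heading deg -78.34509866581155 safe 11.728446066327951
TCP in safe [-0.0714 -0.0288  0.0944]
[-.051,-.028,.094] world [ 0.4786 -0.0339  0.094 ] tool delta [ 0.0003  0.0204 -0.0008]
[-.022,-.028,.094] world [ 0.507 -0.028  0.094] tool delta [ 0.0003  0.0494 -0.0009]
```

View pics/scene6.png

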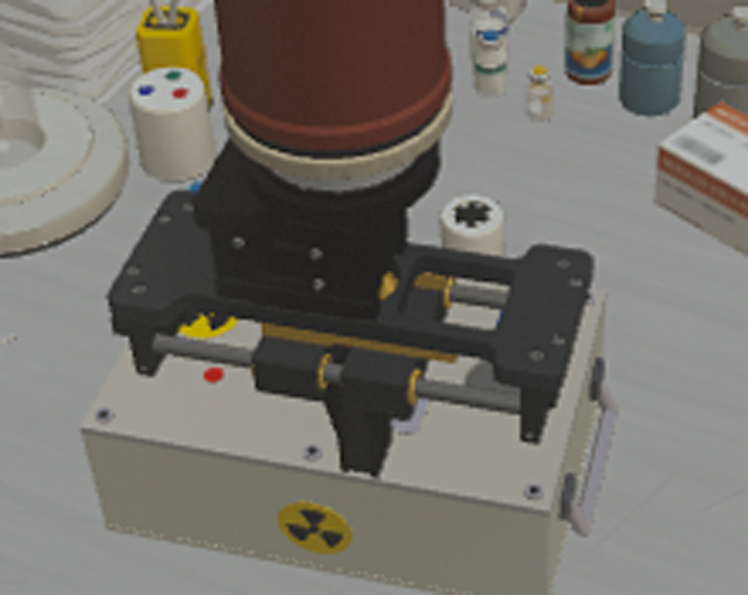

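Fingertips (362,475) stand in front of the knob's near face, and the flange edge is still visible at (408,418). Pushing +x.

Request:
{"api": "jog_arm", "payload": {"commands": [{"gripper": 0, "delta_pos": [0, 0.006, -0.001], "turn": 0}, {"gripper": 0, "delta_pos": [0, 0.012, -0.001], "turn": 0}, {"gripper": 0, "delta_pos": [0, 0.016, -0.001], "turn": 0}, {"gripper": 0, "delta_pos": [0, 0.019, -0.001], "turn": 0}, {"gripper": 0, "delta_pos": [0, 0.022, -0.001], "turn": 0}, {"gripper": 0, "delta_pos": [0, 0.025, -0.001], "turn": 0}, {"gripper": 0, "delta_pos": [0, 0.027, -0.001], "turn": 0}, {"gripper": 0, "delta_pos": [0, 0.029, -0.001], "turn": 0}]}}

```text
t: 7.88
tool_pos: [0.4865, -0.0301, 0.094]
tcp_rot: [-2.753, 1.563, 2.165]
force: [-2.5, 0.6, -0.1]
width: 0.004
```

Request:
{"api": "jog_arm", "payload": {"commands": [{"gripper": 0, "delta_pos": [0, 0.003, 0], "turn": 0}, {"gripper": 0, "delta_pos": [0, 0.006, 0], "turn": 0}, {"gripper": 0, "delta_pos": [0, 0.009, 0], "turn": 0}, {"gripper": 0, "delta_pos": [0, 0.012, 0], "turn": 0}, {"gripper": 0, "delta_pos": [0, 0.014, 0], "turn": 0}, {"gripper": 0, "delta_pos": [0, 0.016, 0], "turn": 0}]}}

```text
t: 8.38
tool_pos: [0.5024, -0.0268, 0.094]
tcp_rot: [-2.75, 1.563, 2.168]
force: [-2.0, 0.4, -0.5]
width: 0.007
```

```bash
python3 st.py ; python3 sn.py 7
```

```text
t 8.3833 pos [ 0.5024 -0.0268  0.094 ] w 0.007 F [-2.   0.4 -0.5] q [ 0.41  0.19 -0.48  1.95  0.09  1.04 -1.48]
tool axes cols
 [[-0.004  0.979  0.204]
 [ 0.006  0.204 -0.979]
 [-1.    -0.003 -0.007]]
tool z heading deg -78.23243933467946 safe 11.728446066327951
TCP in safe [-0.0262 -0.0259  0.094 ]
```

View pics/scene7.png

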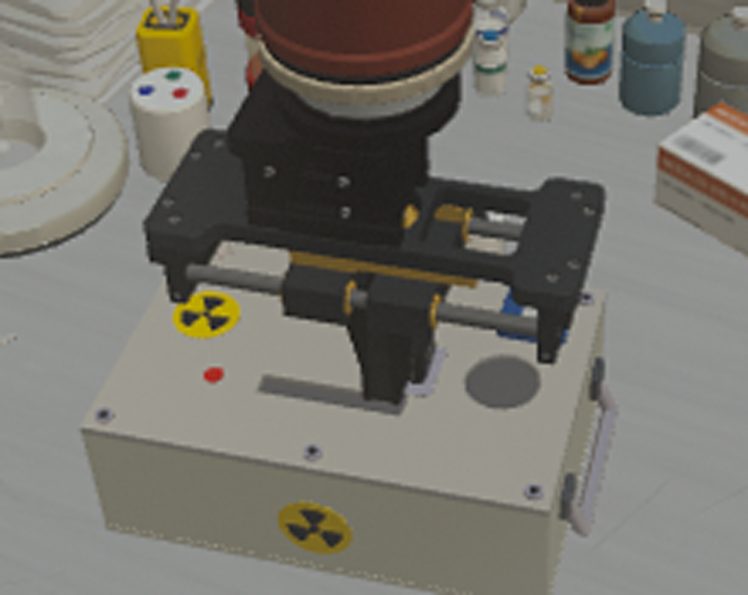

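The knob has left the long leg and moved up the short one (flange at (430,375)). I'll inch to the end stop.

Request:
{"api": "jog_arm", "payload": {"commands": [{"gripper": 0, "delta_pos": [0, 0.002, 0], "turn": 0}, {"gripper": 0, "delta_pos": [0, 0.004, 0], "turn": 0}, {"gripper": 0, "delta_pos": [0, 0.005, 0], "turn": 0}]}}

```text
t: 8.73
tool_pos: [0.5057, -0.0261, 0.0938]
tcp_rot: [-2.378, 1.561, 2.539]
force: [-14.4, -1.6, 11.7]
width: 0.008
```

Request:
{"api": "jog_arm", "payload": {"commands": [{"gripper": 0, "delta_pos": [0, 0.001, 0], "turn": 0}, {"gripper": 0, "delta_pos": [0, 0.002, 0], "turn": 0}]}}

```text
t: 8.9
tool_pos: [0.5057, -0.0262, 0.0936]
tcp_rot: [-2.131, 1.557, 2.787]
force: [-15.0, -2.6, 12.5]
width: 0.007
```

The end stop shows 15 N with no further motion, and TCP safe-x −0.023 puts the knob at about x 0. Backing off and up.

Request:
{"api": "jog_arm", "payload": {"commands": [{"gripper": 0, "delta_pos": [0, -0.006, 0], "turn": 0}, {"gripper": 0, "delta_pos": [0, -0.016, 0], "turn": 0}, {"gripper": 0, "delta_pos": [0, -0.026, 0], "turn": 0}, {"gripper": 0, "delta_pos": [-0.01, -0.034, 0], "turn": 0}, {"gripper": 0, "delta_pos": [-0.03, -0.036, 0], "turn": 0}, {"gripper": 0, "delta_pos": [-0.055, -0.036, 0], "turn": 0}, {"gripper": 0, "delta_pos": [-0.08, -0.036, 0], "turn": 0}, {"gripper": 0, "delta_pos": [-0.1, -0.036, 0], "turn": 0}, {"gripper": 0, "delta_pos": [-0.12, -0.036, 0], "turn": 0}, {"gripper": 0, "delta_pos": [-0.13, -0.036, 0], "turn": 0}, {"gripper": 0, "delta_pos": [-0.13, -0.036, 0], "turn": 0}]}}

```text
t: 9.82
tool_pos: [0.473, -0.0343, 0.2261]
tcp_rot: [-2.202, 1.562, 2.715]
force: [0.4, -0.1, 0.0]
width: 0.007
```

Request:
{"api": "jog_arm", "payload": {"commands": [{"gripper": 0, "delta_pos": [0, 0, 0.025], "turn": 0}, {"gripper": 0, "delta_pos": [0, 0, 0.05], "turn": 0}, {"gripper": 0, "delta_pos": [0, 0, 0.08], "turn": 0}, {"gripper": 0, "delta_pos": [0, 0, 0.11], "turn": 0}, {"gripper": 0, "delta_pos": [0, 0, 0.14], "turn": 0}, {"gripper": 0, "delta_pos": [0, 0, 0.17], "turn": 0}, {"gripper": 0, "delta_pos": [0, 0, 0.2], "turn": 0}, {"gripper": 0, "delta_pos": [0, 0, 0.22], "turn": 0}, {"gripper": 0, "delta_pos": [0, 0, 0.22], "turn": 0}, {"gripper": 0, "delta_pos": [0, 0, 0.22], "turn": 0}]}}

```text
t: 10.65
tool_pos: [0.5168, -0.2504, 0.2229]
tcp_rot: [-2.23, 1.559, 2.685]
force: [0.2, 1.5, -0.7]
width: 0.006
```

```bash
python3 st.py ; python3 sn.py 8; python3 - <<'E'
from h import *
p=[.5228,.0039,.2047]
for b in(.02,.025,.028):
  X=world(p,[[-.028+b,-.028,.108],[-.045+b,-.045,.084]])
  print(b,((proj('s',X)-[180,130])*3.4).round(0).tolist(),((proj('t',X)-[240,160])*4.8).round(0).tolist())
E
```

```text
t 10.65 pos [ 0.5168 -0.2504  0.2229] w 0.006 F [ 0.2  1.5 -0.7] q [ 0.64  0.21 -0.3   1.63  0.06  1.33 -1.04]
tool axes cols
 [[-0.01   0.98   0.201]
 [ 0.005  0.201 -0.98 ]
 [-1.    -0.009 -0.007]]
tool z heading deg -78.3999994316712 safe 11.728446066327951
TCP in safe [-0.0576 -0.2478  0.2229]
0.02 [[400.0, 337.0], [426.0, 402.0]] [[407.0, 344.0], [448.0, 375.0]]
0.025 [[402.0, 330.0], [429.0, 394.0]] [[405.0, 333.0], [446.0, 365.0]]
0.028 [[404.0, 326.0], [431.0, 390.0]] [[403.0, 327.0], [445.0, 359.0]]
```

View pics/scene8.png

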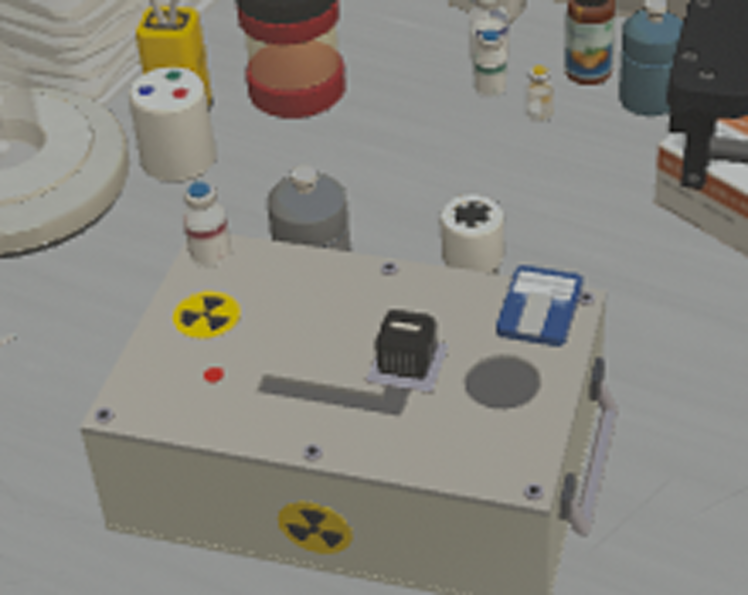

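View pics/top8.png

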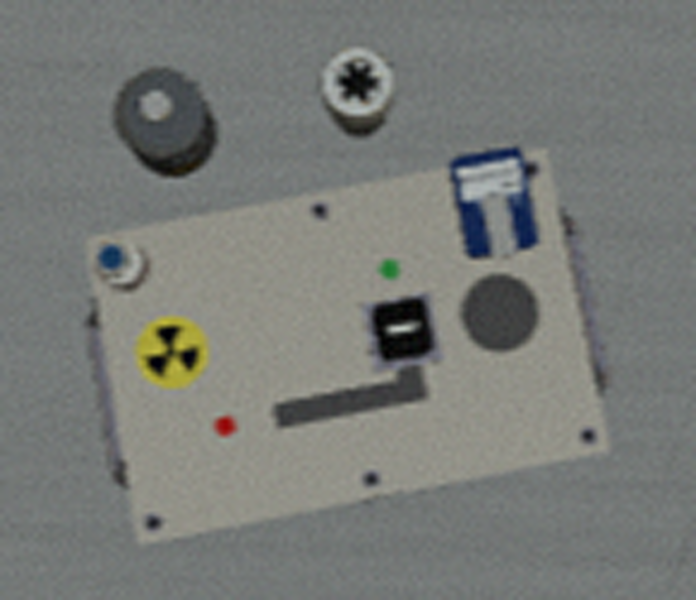

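The knob centre is at (403,328) in the top crop and (406,326) in the scene crop. The prediction for a full 28 mm is (403,327) and (404,326). The port is covered, and the vial, dosimeter, pot and shield look unmoved.

```bash
python3 -c "
from plant import env
print(env.sense()['joint_vel'].round(3));print(env.hand_in())"
```

```text
[-0.009 -0.011 -0.007 -0.005  0.003  0.004  0.   ]
the job is handed in; nothing more can be done
None
```

The safe is shut and locked, and the job is handed in at about 10.7 s of the 45 s allowed; hand-in gives no verdict. With shut fingers I pushed the knob's left face along the long leg to the corner stop. I then went round and pushed its near face along the short leg to the end stop. I felt both stops as a rise in force without further travel, with readings of 15 N in the horizontal. At the end stop the total on the tool was about 20 N.

**Knob and shutter:** after I withdrew, both cameras put the knob within about 1 mm of its predicted locked position, and the port is fully covered.

**Loose things:** the vial, dosimeter, lead pot and syringe shield show no visible movement in the pictures. The arm stands clear of everything.

**One disagreement:** at the corner stop the fingertips stood about 5–6 mm further along the slot than I had predicted. I put this down to the shut fingers being thinner than the 15 mm half-thickness I assumed. The images and the pin entering the short leg both confirmed the corner was reached.

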